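# Park the covered food pan in the blue corner of the guide rail

## Robot

A 7-joint arm with a two-finger parallel gripper is mounted at the origin on the work surface. World frame = base frame: x ahead of the robot, y to its left, z up, the work surface at z = 0. Lengths are in m, angles in rad, forces in N, time in s.
With the tool pointing down it reaches from about 0.425 to 0.825 m from the base axis. Payload 3.6 kg.
Tool frame: the origin (TCP) lies midway between the tips of the shut fingers; the grasp point (between the pads) lies 19 mm behind it; z points along the fingers, y is the line along which they close (so a half turn about z gives the same grasp; the last joint's range is limited). The gripper opens to 93 mm and grips with 3 to 60 N. Pads are 15 mm wide; open, the fingers measure 128 mm over their backs; the gripper's body (75 mm by 188 mm) begins 65 mm behind the grasp point.
Start: joints at [1.296, 0.615, -0.013, 1.423, 0.008, 1.103, -0.04], TCP at [0.159, -0.63, 0.219] pointing down, gripper open.
Joint ranges: [-3.12, 3.12], [-0.3, 2.06], [-1.34, 1.32], [0.26, 2.42], [-1.36, 4.5], [0.01, 1.98], [-2.84, 2.84]. Speed limits (rad/s): [2.79, 2.79, 3.14, 3.14, 3.14, 3.14, 3.14].

## Interface

Orientations are given as a unit quaternion [w, x, y, z].
In Python, from station import bot gives the robot as it stands.
- The arm moves only by the shell command python3 -m pendant 'ROWS' [FORCE]. ROWS is JSON, a list that holds one entry, the list of rows, each a list of 5 numbers: the shift along the tool's x, y, z in cm, then the turn about the tool's z in degrees, then the opening, from 0 (shut) to 1 (fully open). In form: [[[dx, dy, dz, yaw, jaw], ...]]. A call has 1 to 5 rows; each row shifts and turns the commanded pose from where the row before left it, along the tool's axes as they then stand; what a row does not reach is not made up. A row lasts 1/8 s, in which the tool goes at most 62.5 mm and 10.7 degrees, less where a joint would pass 70% of its speed; a pose out of reach is approached as far as the arm can. A call with a gripper value outside its range is refused whole. The fingers move at their own pace and stop on an object; FORCE is the grip in N (left out, the last holds). Time passes only in rows, so rows that do not move let the fingers close. It gives the time, the measured TCP pose, the force, the opening and the grip force at its end, in the units of the state.
- bot.get_state(): the state, without advancing time (a new reading comes with each control period).
- bot.grab_frame(name): name is "scene" or "top" or "wrist"; returns a dict with "image" (400x640x3 uint8, red, green, blue), "mtx" (3x3 intrinsics, pixels), "R" (3x3) and "t" (3): a world point X has camera coordinates R X + t. Camera axes: x right, y down, z forward; pixel columns grow to the right and rows downward; lengths in m; the calibration is good to about 2 mm. A picture is of the moment at which its call begins. There is no depth.
- bot.close_job(): hands the job in; it is judged then, once.
The state is a dict: "time": time; "joint_positions": joint angles; "dq": joint speeds; "tau": joint torques, N m; "tcp_pos": TCP position; "ee_rot": TCP orientation; "force": force on the tool from outside, world axes, zero at the start; "wrist_torque": the same for the moment, N m; "grip_width": finger opening in m; "finger_force": force on a finger pad.
Only numpy, scipy, OpenCV 4.12 (cv2) and the standard library are available. Lean on these libraries where they do the work, as an engineer would, in place of code of your own. Each camera call takes 0.05 s, during which the arm holds its last target. There are 200 camera calls.

## Task

Push the covered steel food pan across the worktop until it lies flush against the guide rail, well short of the blue stop, and then push it sideways until it meets the blue stop, so that it ends snug against both. Push only: the pan must stay flat on the worktop, never lifted or tipped, and the mug and jar stay where they are. Finish with the hand clear of everything.

Things in the scene. Friction and masses are not known exactly. Their poses are not given: they have to be found in the camera images.
- pan_mid (a point): centre, half-way up (32.5 mm above the worktop), of the covered steel food pan: a loose closed box, 108 mm along its x, 176 mm along its y (long side), 65 mm tall, flat lid with a black strip on top, about 0.4 to 0.85 kg. It starts with a gap of about 60 to 125 mm to the rail, between the two stops, turned up to 0.3 rad against the rail
- rail: straight steel guide rail fixed to the worktop beyond the pan, 520 mm along its y, 25 mm thick (x), 40 mm tall; origin at the middle of its underside. Its -x face (12.5 mm from the origin) looks to the robot and is the face to push against. The rail's yaw varies by 0.12 rad
- blue_stop: blue plastic end stop fixed to the worktop at one end of the rail (left or right, varies): a bar 110 mm along its x, 20 mm thick along its y, 40 mm tall, standing out from the rail's face towards the robot, square to the rail; origin at the centre of its underside. Its face towards the middle of the rail is 10 mm from the origin
- red_stop: the same bar in red plastic, fixed at the other end of the rail; origin at the centre of its underside
- mug_mid (a point): centre, half-way up, of a loose white mug, 72 mm across, 80 mm tall, handle reaching some 30 mm further on one side; not to be disturbed
- jar_mid (a point): centre, half-way up, of a loose amber jar with a yellow cap, 64 mm across, 100 mm tall; not to be disturbed
Not all that is in view belongs to the job. Of the things that look like the part that bears pan_mid, take the one that is farthest to the robot's right at the start.

How it is judged:
By the outcome, as a careful person would: the job done as asked, in the order asked, and still so for the second after the job is handed in, with the robot touching nothing.
It also fails if it takes over 54 s, if anything falls off the work surface, if the arm or the gripper's body presses on something with over 40 N, if the wrist force passes 120 N, or if a joint passes its speed limit or range.

## Working session

There is one attempt and no reset: what is moved stays moved. The work goes in short steps, Python scripts to look and compute and a shell command to move; the robot and the scene stay as the last step left them, time stands still between calls to the robot, and variables do not carry over. Pictures are saved under pics/ and viewed, at most 11 in all, crops included, and the job is handed in when it is done.

```bash
mkdir -p pics; ls; python3 - <<'E'
from station import bot
import cv2,numpy as np
s=bot.get_state();print({k:np.round(v,3).tolist() for k,v in s.items()})
for n in("top","scene"):
    f=bot.grab_frame(n);cv2.imwrite(f"pics/{n}0.png",f["image"][:,:,::-1])
    np.savez(f"pics/{n}0.npz",**f);print(n,np.round(f["mtx"],1).tolist(),np.round(f["R"],3).tolist(),np.round(f["t"],3).tolist(),np.round(-f["R"].T@f["t"],3))
E
```

```text
pics
{'time': 0.0, 'joint_positions': [1.297, 0.616, -0.013, 1.425, 0.008, 1.103, -0.04], 'dq': [0.001, 0.002, 0.001, -0.0, 0.0, -0.0, 0.0], 'tau': [-0.0, -45.893, 0.209, -16.574, -0.061, 0.021, 0.0], 'tcp_pos': [0.159, -0.629, 0.218], 'ee_rot': [-0.001, 0.992, 0.124, -0.0], 'force': [-0.02, 0.553, -0.654], 'wrist_torque': [0.04, 0.006, -0.003], 'finger_force': 0.0, 'grip_width': 0.093}
top [[428.6, 0.0, 319.4], [0.0, 428.6, 198.1], [0.0, 0.0, 1.0]] [[0.021, -0.999, 0.024], [-0.996, -0.023, -0.089], [0.089, -0.022, -0.996]] [0.017, 0.479, 1.431] [0.349 0.06  1.467]
scene [[395.0, 0.0, 322.6], [0.0, 395.0, 202.1], [0.0, 0.0, 1.0]] [[0.459, 0.888, -0.007], [0.688, -0.36, -0.63], [-0.562, 0.284, -0.777]] [-0.241, -0.263, 1.458] [ 1.11  -0.296  0.965]
```

View pics/top0.png

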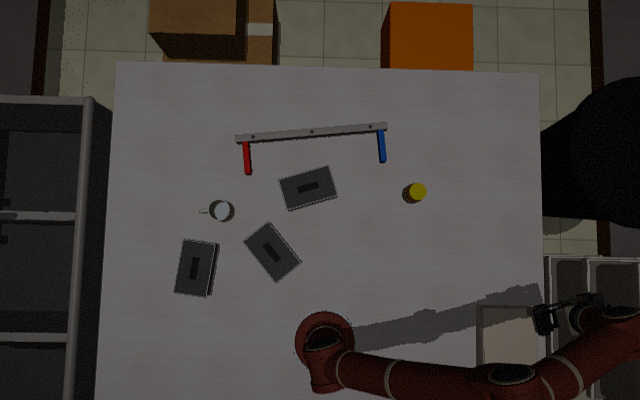

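View pics/scene0.png

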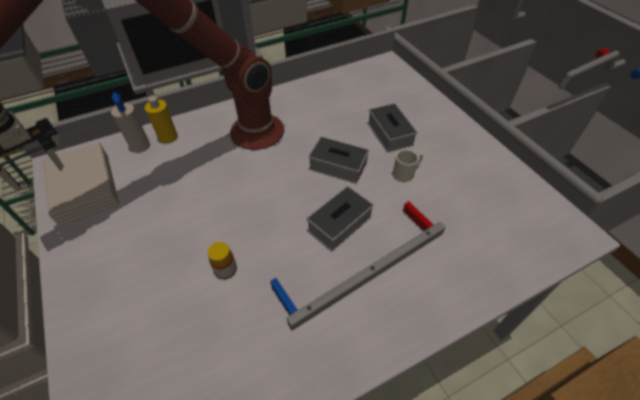

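The top view shows three lookalike pans at (308,188), (273,252) and (196,268). The one farthest to the robot's right is (308,188), in front of the rail. The blue stop is on the right at (382,145), the red stop at (248,157), the mug at (221,211) and the jar at (414,192).

```bash
cat > h.py <<'E'
import numpy as np,cv2
def ray(f,uv,z):
    uv=np.atleast_2d(np.asarray(uv,float));K=f["mtx"];R=f["R"];c=-R.T@f["t"]
    d=np.c_[uv,np.ones(len(uv))]@np.linalg.inv(K).T@R
    return c+d*((z-c[2])/d[:,2])[:,None]
def proj(f,X):
    p=np.atleast_2d(X)@f["R"].T+f["t"];p=p@f["mtx"].T;return p[:,:2]/p[:,2:]
def rect(P):
    r=cv2.minAreaRect((P[:,:2]*1000).astype(np.float32));return np.array(r[0])/1000,r[1],r[2]
def biggest(m,near=None):
    cs,_=cv2.findContours(m.astype(np.uint8),cv2.RETR_EXTERNAL,cv2.CHAIN_APPROX_NONE)
    c=max(cs,key=cv2.contourArea);return c[:,0,:]
def mask(im,lo,hi,box):
    hsv=cv2.cvtColor(im,cv2.COLOR_RGB2HSV);m=cv2.inRange(hsv,lo,hi)
    o=np.zeros_like(m);x0,y0,x1,y1=box;o[y0:y1,x0:x1]=m[y0:y1,x0:x1];return o
E
python3 - <<'E'
from h import *
f=np.load("pics/top0.npz");im=f["image"]
def show(n,lo,hi,box,z):
    c=biggest(mask(im,lo,hi,box));print(n,c.min(0),c.max(0),len(c),*[np.round(a,3) for a in rect(ray(f,c,z))])
show("blue",(100,120,30),(130,255,255),(340,110,400,180),.04)
show("red",(0,150,30),(10,255,255),(230,120,270,190),.04)
show("cap",(20,150,60),(35,255,255),(390,170,440,220),.1)
show("lid",(0,0,0),(180,255,85),(265,155,350,220),.065)
show("strip",(0,0,0),(180,255,42),(290,175,328,200),.065)
g=cv2.cvtColor(im,cv2.COLOR_RGB2HSV)
print(g[125:145,280,2],g[125:145,340,2],g[155:215:3,308,2])
for n in [(222,211)]: print(ray(f,n,.08))
cv2.imwrite("pics/crop0.png",cv2.resize(im[110:230,190:440,::-1],None,fx=3.2,fy=3.2,interpolation=cv2.INTER_CUBIC))
E
```

```text
blue [377 130] [386 161] 70 [ 0.662 -0.18 ] [108.02   20.795] 6.68
red [242 141] [250 173] 73 [0.61  0.277] [109.106  19.448] 6.959
cap [409 183] [426 200] 47 [ 0.501 -0.287] [53.309 52.717] 64.483
lid [278 165] [337 211] 180 [0.507 0.067] [115.167 176.957] 17.802
strip [290 175] [327 199] 117 [0.511 0.065] [ 79.529 122.032] 1.375
[104 106 102 102 104  88  71  80  83  86  87  92  85  49  21  30  77 104
 105 105] [ 94  80  79  84  80  84  86  67  24  20  41  84 105 103 104 104 106 106
 108 101] [104 102 105 105 102  97  34  32  36  38  17  16  37  34  35  34  63  83
 106 102]
[[0.42486601 0.34171825 0.08      ]]
```

View pics/crop0.png

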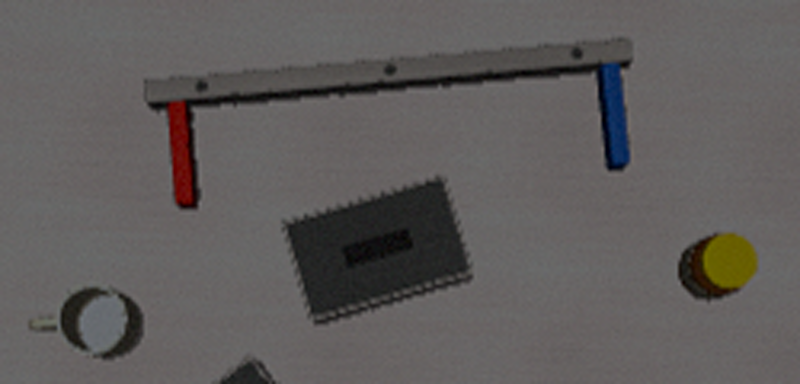

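The crop confirms the choice: the pan facing the rail, with the red stop on the left, the blue on the right, and the jar and mug outside. In the rail frame (yaw about 0.116), the face is at n≈0.692, the blue face at t≈-0.245, and the pan at n≈0.514, t≈0.008, turned about 0.19 against the rail. I'll turn the tool square to the rail and go in behind the pan.

```bash
python3 -m pendant '[[[0,0,0,7.6,0.7],[4.5,-3.5,0,0,0.7],[4.5,-3.5,0,0,0.7],[4.5,-3.5,0,0,0.7],[4.5,-3.5,0,0,0.7]]]'
python3 -m pendant '[[[4.5,-3.5,0,0,0.7],[4.5,-3.5,0,0,0.7],[4.5,-3.5,0,0,0.7],[4.5,-4.5,0,0,0.7],[0,-5,0,0,0.7]]]'
cat >> h.py <<'E'
PSI=.116;N=np.array([np.cos(PSI),np.sin(PSI)]);T=np.array([-N[1],N[0]])
def nt(P): P=np.asarray(P)[...,:2];return np.stack([P@N,P@T],-1)
def st():
    from station import bot
    s=bot.get_state();w,x,y,z=s["ee_rot"];a=np.arctan2(2*(x*y+w*z),1-2*(y*y+z*z))
    print("t",round(s["time"],2),"nt",np.round(nt(s["tcp_pos"]),4),"z",round(s["tcp_pos"][2],4),"yaw-psi deg",round(np.degrees(a-PSI),2),"F",np.round(s["force"],1),"w",round(s["grip_width"],3))
E
python3 -c "
from h import *;st()"
```

```text
time: 0.72
tcp_pos: [0.3232, -0.4687, 0.2183]
ee_rot: [-0.0, 0.998, 0.058, -0.0]
force: [0.0, 0.1, 0.2]
grip_width: 0.0652
finger_force: 0.0
time: 1.35
tcp_pos: [0.4805, -0.2484, 0.2179]
ee_rot: [-0.001, 0.998, 0.06, 0.001]
force: [0.0, 1.0, 0.7]
grip_width: 0.0652
finger_force: 0.0
t 1.35 nt [ 0.4485 -0.3024] z 0.2179 yaw-psi deg 0.22 F [0.  1.  0.7] w 0.065
```

```bash
python3 -m pendant '[[[0,-5,0,0,0.7],[0,-5.5,0,0,0.7],[0,-5.5,0,0,0.7],[-0.5,-5.5,0,0,0.7],[-1,-5,0,0,0.7]]]' >/dev/null
python3 -m pendant '[[[-0.5,-2,0,0,0.7],[0,0,0,0,0.7]]]' >/dev/null
python3 -c "
from h import *;st()
from station import bot
f=bot.grab_frame('wrist');cv2.imwrite('pics/w1.png',f['image'][:,:,::-1]);np.savez('pics/w1.npz',**f)"
```

```text
t 2.23 nt [ 0.4246 -0.0189] z 0.2186 yaw-psi deg 0.19 F [ 0.7 -0.4 -0.1] w 0.065
```

View pics/w1.png

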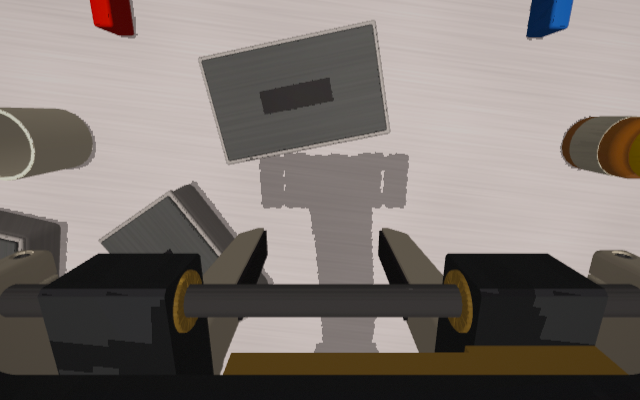

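The wrist view shows the lid corners at (199,58), (374,21), (389,130) and (229,163), ahead of the open fingers. The distractor pan is lower left, around (190,230).

```bash
python3 -c "
from h import *
f=np.load('pics/w1.npz');P=ray(f,[(199,58),(374,21),(389,130),(229,163)],.065);q=nt(P);print(q,q.mean(0),np.linalg.norm(np.diff(q,axis=0),axis=1))
print('distractor',nt(ray(f,[(170,192),(242,245)],.065)),nt(ray(f,(194,183),0)))"
```

```text
[[ 0.54694004  0.10032476]
 [ 0.57925318 -0.06595668]
 [ 0.48002728 -0.08592576]
 [ 0.44571284  0.07933507]] [0.51298334 0.00694435] [0.16939202 0.10121533 0.16878573]
distractor [[0.41418479 0.14505584]
 [0.35288999 0.07183656]] [[0.40949779 0.14610535]]
```

```bash
python3 -m pendant '[[[0,-2.8,0,0,0.7],[0,0,5,0,0.7],[0,0,5,0,0.7],[0,0,5,0,0.7],[0,0,3,0,0.7]]]' >/dev/null
python3 -m pendant '[[[0,0,2,0,0.7],[0,0,0.2,0,0.7],[0,0,0,0,0.7]]]' 
python3 -c "
from h import *;st()"
```

```text
time: 3.28
tcp_pos: [0.4222, 0.0558, 0.017]
ee_rot: [0.0, 0.998, 0.057, 0.0]
force: [-0.0, -0.1, 1.7]
grip_width: 0.0652
finger_force: 0.0
t 3.27 nt [0.4258 0.0066] z 0.017 yaw-psi deg -0.14 F [-0.  -0.1  1.7] w 0.065
```

```bash
for i in 1; do python3 -m pendant '[[[1,0,0,0,0.7],[1,0,0,0,0.7],[1,0,0,0,0.7],[1,0,0,0,0.7],[1,0,0,0,0.7]]]'|grep -E "tcp|force"; done
python3 -m pendant '[[[1,0,0,0,0.7],[1,0,0,0,0.7],[1,0,0,0,0.7],[1,0,0,0,0.7],[1,0,0,0,0.7]]]'|grep -E "tcp|force"
python3 -c "
from h import *;st()
from station import bot
f=bot.grab_frame('top');cv2.imwrite('pics/top1.png',f['image'][100:240,180:440,::-1].repeat(3,0).repeat(3,1));np.savez('pics/top1.npz',**f)"
```

```text
tcp_pos: [0.4714, 0.0629, 0.0167]
force: [-3.0, 1.6, 1.2]
finger_force: 1.6
tcp_pos: [0.5216, 0.0681, 0.0166]
force: [-3.4, -0.8, 1.5]
finger_force: 1.7
t 4.53 nt [0.526  0.0073] z 0.0166 yaw-psi deg -0.07 F [-3.4 -0.8  1.5] w 0.065
```

View pics/top1.png

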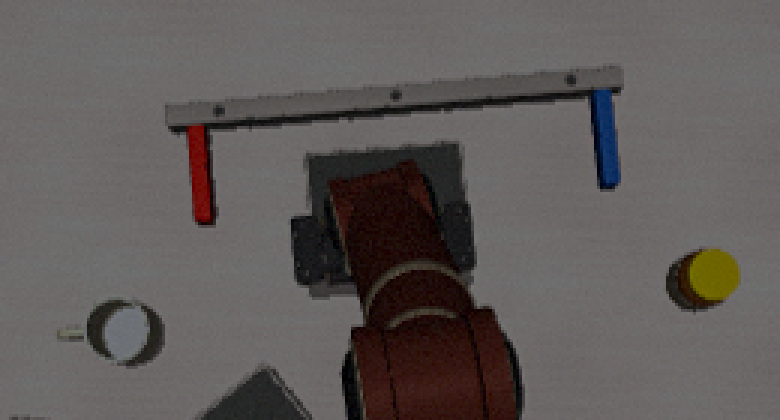

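The pan, with its lid edge from (305,153) to (462,143) in the crop, has squared up with the hand and the rail, with about 50 mm left. Carry on gently.

```bash
python3 -m pendant '[[[1,0,0,0,0.7],[1,0,0,0,0.7],[1,0,0,0,0.7],[0.7,0,0,0,0.7],[0.5,0,0,0,0.7]]]'|grep -E "tcp|force"
python3 -m pendant '[[[0.4,0,0,0,0.7],[0.4,0,0,0,0.7]]]'|grep -E "tcp|force"
python3 -m pendant '[[[0.3,0,0,0,0.7],[0.2,0,0,0,0.7]]]'|grep -E "tcp|force"
python3 -c "
from h import *;st()"
```

```text
tcp_pos: [0.5628, 0.0732, 0.0166]
force: [-3.5, 0.1, 0.8]
finger_force: 1.7
tcp_pos: [0.5698, 0.0739, 0.0166]
force: [-7.3, -0.1, 4.9]
finger_force: 3.4
tcp_pos: [0.5693, 0.0738, 0.0165]
force: [-13.8, -2.0, 10.9]
finger_force: 7.3
t 5.7 nt [0.574  0.0074] z 0.0165 yaw-psi deg -0.03 F [-13.8  -2.   10.9] w 0.065
```

```bash
python3 -m pendant '[[[0.2,0,0,0,0.7],[0,0,0,0,0.7]]]'|grep -E "tcp|force"
python3 -m pendant '[[[-0.8,0,0,0,0.7],[-2,0,0,0,0.7],[-3,0,0,0,0.7],[0,0,-5,0,0.7],[0,0,-5,0,0.7]]]' >/dev/null
python3 -m pendant '[[[-4,0,-5,0,0.6],[-4,0,0,0,0.6],[0,0,0,0,0.6]]]' >/dev/null
python3 -c "
from h import *;st()
from station import bot
f=bot.grab_frame('wrist');cv2.imwrite('pics/w2.png',f['image'][:,:,::-1]);np.savez('pics/w2.npz',**f)"
```

```text
tcp_pos: [0.5691, 0.0738, 0.0163]
force: [-15.1, -0.9, 11.5]
finger_force: 7.9
t 6.95 nt [0.4446 0.0075] z 0.1669 yaw-psi deg -0.02 F [ 0.3  0.4 -0.7] w 0.056
```

View pics/w2.png

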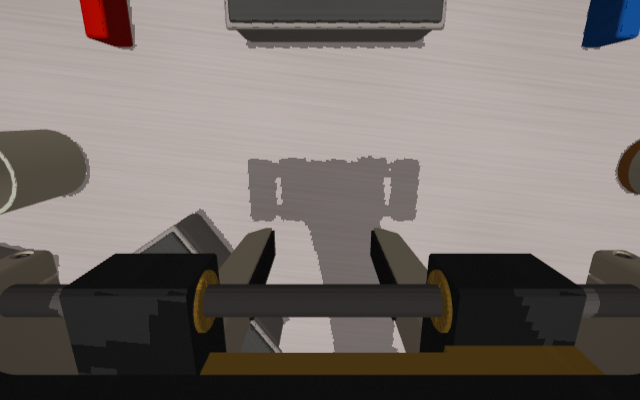

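The near lid edge runs from (225,27) to (445,25), parallel to the hand, so the pan is square. Next I turn the tool 90° at height and check the pan numerically from the top camera.

```bash
python3 -m pendant '[[[0,0,0,10,0.5],[0,0,0,10,0.5],[0,0,0,10,0.5],[0,0,0,10,0.5],[0,0,0,10,0.5]]]' >/dev/null
python3 -m pendant '[[[0,0,0,10,0.5],[0,0,0,10,0.5],[0,0,0,10,0.5],[0,0,0,10,0.5],[0,0,0,0,0.5]]]' >/dev/null
python3 -c "
from h import *;st()
from station import bot
print(bot.get_state()['joint_positions'])
f=bot.grab_frame('top');im=f['image']
cv2.imwrite('pics/top2.png',cv2.resize(im[110:210,230:400,::-1],None,fx=4.5,fy=4.5,interpolation=cv2.INTER_CUBIC));np.savez('pics/top2.npz',**f)"
```

```text
t 8.25 nt [0.4475 0.0079] z 0.1656 yaw-psi deg -89.84 F [ 0.   0.3 -0.2] w 0.047
[-0.59574611  0.42606853  0.57288266  2.06486575 -0.33362187  0.73706613
 -2.83706834]
```

View pics/top2.png

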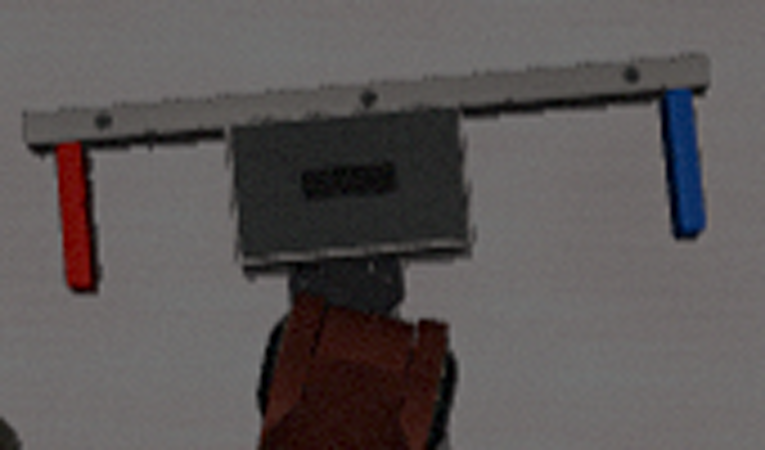

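In the crop the pan's far edge, (230,125) to (460,108), meets the rail with no gap, and the blue stop is well away at (680,160). Joint 7 is right at its limit this way round, so I turn a half turn back.

```bash
R='x'; python3 -m pendant '[[[0,0,0,-10,0.5],[0,0,0,-10,0.5],[0,0,0,-10,0.5],[0,0,0,-10,0.5],[0,0,0,-10,0.5]]]' >/dev/null
python3 -m pendant '[[[0,0,0,-10,0.5],[0,0,0,-10,0.5],[0,0,0,-10,0.5],[0,0,0,-10,0.5],[0,0,0,-10,0.5]]]' >/dev/null
python3 -m pendant '[[[0,0,0,-10,0.5],[0,0,0,-10,0.5],[0,0,0,-10,0.5],[0,0,0,-10,0.5],[0,0,0,-10,0.5]]]' >/dev/null
python3 -m pendant '[[[0,0,0,-10,0.5],[0,0,0,-10,0.5],[0,0,0,-10,0.5],[0,0,0,0,0.5]]]' >/dev/null
python3 -c "
from h import *;st()
from station import bot
print(bot.get_state()['joint_positions'])
f=np.load('pics/top2.npz')
# crop->full pixels of lid corners, z=.065
c=np.array([(232,125),(458,108),(468,240),(240,256)])/4.5+(230,110)
q=nt(ray(f,c,.065));print(q,q.mean(0))
r=np.array([(25,150),(225,130),(465,117),(660,100)])/4.5+(230,110);print('rail lower edge',nt(ray(f,r,.0)),nt(ray(f,r-[0,1.5],.04))[:,0])"
```

```text
t 10.68 nt [0.4463 0.0075] z 0.1661 yaw-psi deg 89.91 F [ 0.4 -0.3  0. ] w 0.047
[ 0.05536214  0.39233438 -0.32035773  2.04881511  0.18091521  0.7233096
 -0.26362388]
[[ 0.68703296  0.07898148]
 [ 0.68479574 -0.0885259 ]
 [ 0.58573914 -0.08618595]
 [ 0.58919706  0.08170165]] [ 0.63669122 -0.00350718]
rail lower edge [[ 0.69725113  0.24175137]
 [ 0.69904344  0.08748038]
 [ 0.69258128 -0.09821791]
 [ 0.69235832 -0.25065313]] [0.69300954 0.69477136 0.68850228 0.68830235]
```

```bash
python3 -m pendant '[[[3,4.7,0,0,0.5],[3,4.7,0,0,0.5],[3,4.7,0,0,0.5],[2.2,4.5,0,0,0.5],[0,0,0,0,0.5]]]' >/dev/null
python3 -c "
from h import *;st()
from station import bot
print(bot.get_state()['joint_positions'])
f=bot.grab_frame('top');im=f['image']
cv2.imwrite('pics/top3.png',cv2.resize(im[110:210,230:400,::-1],None,fx=4.5,fy=4.5,interpolation=cv2.INTER_CUBIC));np.savez('pics/top3.npz',**f)
f=bot.grab_frame('scene');im=f['image']
cv2.imwrite('pics/sc3.png',cv2.resize(im[150:340,250:470,::-1],None,fx=3,fy=3,interpolation=cv2.INTER_CUBIC))"
```

```text
t 11.3 nt [0.6339 0.122 ] z 0.1649 yaw-psi deg 89.95 F [-0.5 -0.6  1.1] w 0.047
[-0.17224829  0.67118947 -0.29092119  1.50224002  0.21092519  0.99563618
 -0.40281303]
```

View pics/sc3.png

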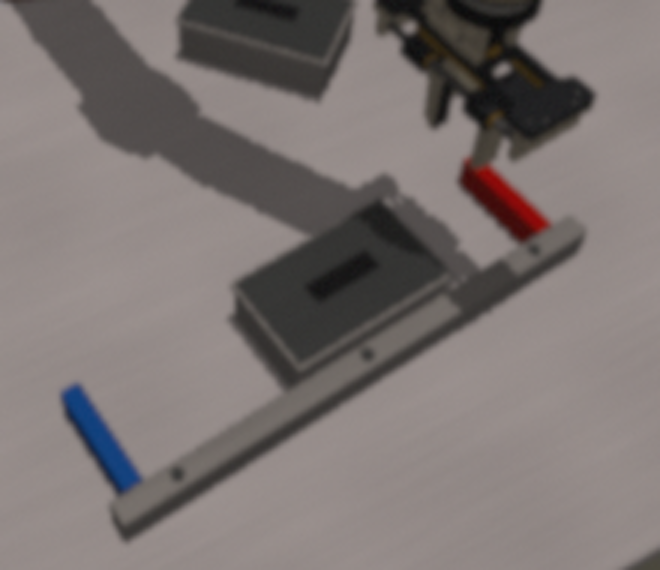

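The scene crop shows the pan's long side, (300,370) to (450,275), lying along the rail. The fingers are above the clear gap between the pan and the red stop. Descend and push towards the blue stop.

```bash
python3 -m pendant '[[[0,0,5,0,0.5],[0,0,5,0,0.5],[0,0,3,0,0.5],[0,0,1.6,0,0.5],[0,0,0,0,0.5]]]'
python3 -m pendant '[[[-1,0,0,0,0.5],[-1,0,0,0,0.5],[-1,0,0,0,0.5],[-1,0,0,0,0.5],[-1,0,0,0,0.5]]]'|grep -E "tcp|force"
python3 -c "
from h import *;st()"
```

```text
time: 12.02
tcp_pos: [0.6125, 0.1908, 0.0193]
ee_rot: [-0.0, 0.666, 0.746, -0.001]
force: [0.2, 0.1, 0.5]
grip_width: 0.0465
finger_force: 0.0
tcp_pos: [0.6193, 0.1446, 0.0208]
force: [-0.7, 4.9, 4.2]
finger_force: 2.5
t 12.65 nt [0.6319 0.0719] z 0.0208 yaw-psi deg 90.04 F [-0.7  4.9  4.2] w 0.047
```

```bash
python3 -m pendant '[[[-1,0,0,0,0.5],[-1,0,0,0,0.5],[-1,0,0,0,0.5],[-1,0,0,0,0.5],[-1,0,0,0,0.5]]]'|grep -E "tcp|force"
python3 -m pendant '[[[-1,0,0,0,0.5],[-1,0,0,0,0.5],[-1,0,0,0,0.5],[-1,0,0,0,0.5],[-1,0,0,0,0.5]]]'|grep -E "tcp|force"
python3 -c "
from h import *;st()
from station import bot
f=bot.grab_frame('scene');im=f['image']
cv2.imwrite('pics/sc4.png',cv2.resize(im[150:340,250:470,::-1],None,fx=3,fy=3,interpolation=cv2.INTER_CUBIC))"
```

```text
tcp_pos: [0.6247, 0.0918, 0.0195]
force: [-0.6, 3.9, 3.8]
finger_force: 2.3
tcp_pos: [0.6303, 0.0419, 0.0194]
force: [-0.8, 5.1, 3.0]
finger_force: 2.3
t 13.9 nt [ 0.6309 -0.0313] z 0.0194 yaw-psi deg 89.95 F [-0.8  5.1  3. ] w 0.047
```

View pics/sc4.png

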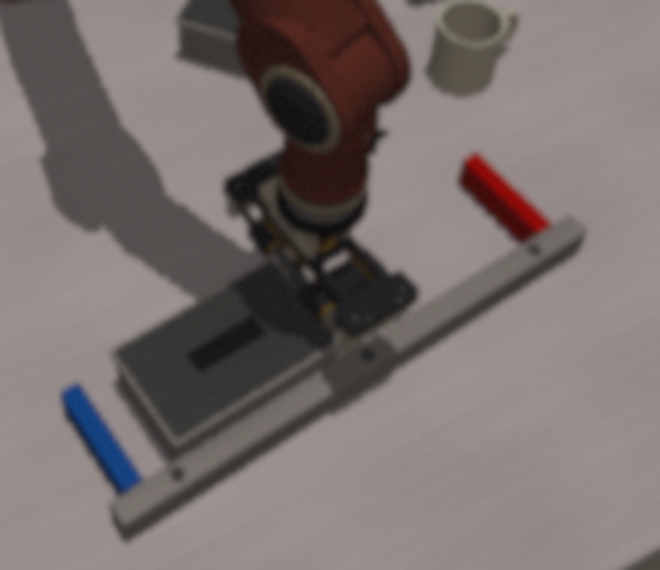

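The pan is still along the rail. About 30 mm is left between its end, around (145,415), and the blue stop at (105,440). Finish slowly.

```bash
python3 -m pendant '[[[-0.8,0,0,0,0.5],[-0.8,0,0,0,0.5],[-0.5,0,0,0,0.5],[-0.4,0,0,0,0.5]]]'|grep -E "tcp|force"
python3 -m pendant '[[[-0.3,0,0,0,0.5],[-0.3,0,0,0,0.5]]]'|grep -E "tcp|force"
python3 -m pendant '[[[-0.3,0,0,0,0.5],[0,0,0,0,0.5]]]'|grep -E "tcp|force"
python3 -c "
from h import *;st()"
```

```text
tcp_pos: [0.633, 0.0173, 0.0193]
force: [-0.5, 3.6, 0.8]
finger_force: 1.7
tcp_pos: [0.6337, 0.0116, 0.0193]
force: [-1.0, 3.4, 0.2]
finger_force: 1.6
tcp_pos: [0.6338, 0.0107, 0.0193]
force: [-0.5, 5.6, 0.7]
finger_force: 2.8
t 14.95 nt [ 0.6307 -0.0627] z 0.0193 yaw-psi deg 89.99 F [-0.5  5.6  0.7] w 0.047
```

```bash
python3 -m pendant '[[[-0.2,0,0,0,0.5],[-0.2,0,0,0,0.5],[0,0,0,0,0.5]]]'|grep -E "tcp|force"
python3 -m pendant '[[[-0.2,0,0,0,0.5],[0,0,0,0,0.5]]]'|grep -E "tcp|force"
python3 -c "
from h import *;st()"
```

```text
tcp_pos: [0.6338, 0.0109, 0.0193]
force: [-2.1, 11.1, 1.6]
finger_force: 5.2
tcp_pos: [0.6337, 0.011, 0.0194]
force: [-1.4, 13.3, 0.2]
finger_force: 6.4
t 15.57 nt [ 0.6308 -0.0624] z 0.0194 yaw-psi deg 90.09 F [-1.4 13.3  0.2] w 0.046
```

It's firmly against the stop: the force rises with no motion. Back off, rise and check.

```bash
python3 -m pendant '[[[1,0,0,0,0.5],[2,0,0,0,0.5],[3,0,0,0,0.5],[0,0,-5,0,0.5],[0,0,-5,0,0.5]]]'>/dev/null
python3 -m pendant '[[[0,0,-5,0,0.5],[0,-5,0,0,0.5],[3,-5,0,0,0.5],[3,-5,0,0,0.5],[0,0,0,0,0.5]]]'>/dev/null
python3 -c "
from h import *;st()
from station import bot
f=bot.grab_frame('top');im=f['image'];np.savez('pics/top5.npz',**f)
g=bot.grab_frame('scene')['image']
a=cv2.resize(im[110:180,300:400,::-1],(800,300),interpolation=cv2.INTER_CUBIC) if 0 else cv2.resize(im[110:180,290:420,::-1],(557,300),interpolation=cv2.INTER_CUBIC)
b=cv2.resize(g[220:340,250:450,::-1],(500,300),interpolation=cv2.INTER_CUBIC)
cv2.imwrite('pics/end.png',np.vstack([np.clip(a[:,:500]*1.8,0,255).astype(np.uint8),b]))"
```

```text
t 16.82 nt [0.4766 0.0514] z 0.1696 yaw-psi deg 90.29 F [ 1.4 -0.8  0.7] w 0.046
```

View pics/end.png

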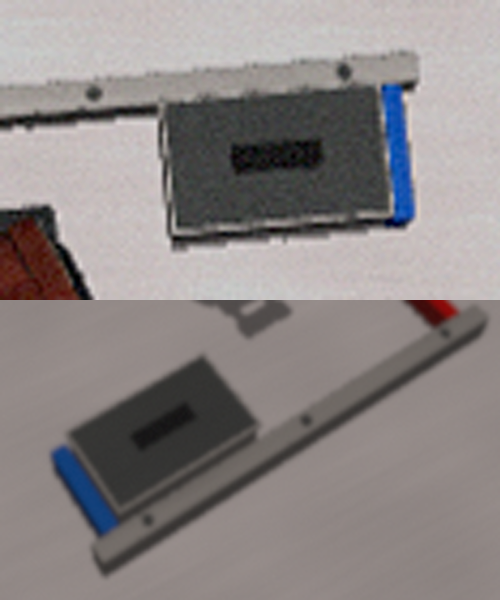

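```bash
python3 - <<'E'
from h import *
def edges(fn,t0,t1):
    f=np.load(fn);g=cv2.GaussianBlur(cv2.cvtColor(f["image"],cv2.COLOR_RGB2GRAY),(3,3),0).astype(float)
    nn=np.arange(.60,.78,.0005);o=[]
    for t in np.linspace(t0,t1,40):
        # sample along n at z=.04 plane; lid edge seen as bright->dark towards robot
        P=np.array([np.r_[n*N+t*T,.04] for n in nn]);uv=proj(f,P).astype(np.float32)
        v=cv2.remap(g.astype(np.float32),uv[:,0][None],uv[:,1][None],cv2.INTER_LINEAR)[0]
        lid=nn[np.where(v<55)[0]]
        o.append((t,lid[lid<.73].max()))
    o=np.array(o);k=np.polyfit(o[:,0]-o[:,0].mean(),o[:,1],1)
    r=o[:,1]-np.polyval(k,o[:,0]-o[:,0].mean());print(fn,"slope",k[0].round(4),"n",k[1].round(4),"res",r.std().round(4))
edges("pics/top2.npz",-.07,.065)
edges("pics/top5.npz",-.215,-.09)
# rail reference slope from stops
f=np.load("pics/top5.npz");im=f["image"]
c=biggest(mask(im,(100,120,30),(130,255,255),(340,110,400,180)));print("blue rect",rect(ray(f,c,.04)))
for n in("top0","top5"):
    f=np.load(f"pics/{n}.npz")
    c=biggest(mask(f["image"],(20,150,60),(35,255,255),(390,170,440,220)));print("jar",ray(f,c,.1).mean(0))
    print("mug diff",np.abs(f["image"][195:225,195:240].astype(int)-np.load("pics/top0.npz")["image"][195:225,195:240]).mean())
E
```

```text
pics/top2.npz slope -0.0128 n 0.6948 res 0.004
pics/top5.npz slope 0.0016 n 0.6925 res 0.0008
blue rect (array([ 0.65996259, -0.18295428]), (110.25978088378906, 20.977067947387695), 2.414329767227173)
jar [ 0.50234295 -0.28672956  0.1       ]
mug diff 0.0
jar [ 0.50233855 -0.28652245  0.1       ]
mug diff 6.364197530864198
```

```bash
python3 - <<'E'
from h import *
from station import bot
fs=[bot.grab_frame("top") for _ in range(8)];f=fs[0];g=np.mean([cv2.cvtColor(a["image"],cv2.COLOR_RGB2GRAY) for a in fs],0).astype(np.float32)
def line(ts,z,n0,n1,sgn):
    nn=np.arange(n0,n1,.0005);o=[]
    for t in ts:
        uv=proj(f,np.array([np.r_[n*N+t*T,z] for n in nn])).astype(np.float32)
        v=cv2.GaussianBlur(cv2.remap(g,uv[:,0][None],uv[:,1][None],cv2.INTER_LINEAR)[0],(1,9),0).ravel()
        o.append(nn[np.argmax(sgn*np.gradient(v))])
    k=np.polyfit(ts,o,1);r=o-np.polyval(k,ts);ok=abs(r)<.003;k=np.polyfit(ts[ok],np.array(o)[ok],1);print(k.round(4),r.std().round(4),ok.sum());return k
print("rail near edge (shadow dark->bright) z.04");r=line(np.linspace(-.04,.17,60),.04,.675,.71,1)
print("lid far edge z.065");l=line(np.linspace(-.225,-.09,60),.065,.66,.70,1)
print("at t -.23,-.16,-.09: rail-lid mm",[(1000*(np.polyval(r,t)-np.polyval(l,t))).round(1) for t in(-.23,-.16,-.09)])
m=g[195:225,195:240];a=cv2.cvtColor(np.load("pics/top0.npz")["image"],cv2.COLOR_RGB2GRAY)[195:225,195:240]
for s in(m,a):
    k=(s>100*1.2);print("mug",k.sum(),np.argwhere(k).mean(0))
E
```

```text
rail near edge (shadow dark->bright) z.04
[0.001  0.6931] 0.0009 60
lid far edge z.065
[-0.0037  0.686 ] 0.0018 52
at t -.23,-.16,-.09: rail-lid mm [np.float64(6.0), np.float64(6.3), np.float64(6.6)]
mug 0 [nan nan]
mug 0 [nan nan]<stdin>:16: RuntimeWarning: Mean of empty slice.
  ret = um.true_divide(
```

The lid and rail edges are parallel, but I can't exclude a millimetre or two of gap from this view. A light confirming press towards the rail will settle it: the first press stopped at n=0.574.

```bash
python3 -m pendant '[[[0,0,0,10,0.7],[0,0,0,10,0.7],[0,0,0,10,0.7],[0,0,0,10,0.7],[0,0,0,10,0.7]]]' >/dev/null
python3 -m pendant '[[[0,0,0,10,0.7],[0,0,0,10,0.7],[0,0,0,10,0.7],[0,0,0,10,0.7],[0,0,0,0,0.7]]]' >/dev/null
python3 -m pendant '[[[1.3,5,0,0,0.7],[1.3,5,0,0,0.7],[1.3,5,0,0,0.7],[1.3,5,0,0,0.7],[0,0,0,0,0.7]]]' >/dev/null
python3 -c "
from h import *;st()"
```

```text
t 19.2 nt [ 0.5329 -0.1567] z 0.1693 yaw-psi deg -0.4 F [-0.3  0.4 -0. ] w 0.065
```

```bash
python3 -m pendant '[[[0,0,5,0.4,0.7],[0,0,5,0,0.7],[0,0,3.5,0,0.7],[0,0,1.6,0,0.7],[0,0,0,0,0.7]]]' |grep -E "tcp|force"
python3 -m pendant '[[[1,0,0,0,0.7],[1,0,0,0,0.7],[1,0,0,0,0.7],[0.5,0,0,0,0.7],[0,0,0,0,0.7]]]' |grep -E "tcp|force"
python3 -c "
from h import *;st()"
```

```text
tcp_pos: [0.5465, -0.087, 0.018]
force: [0.4, 0.6, 1.1]
finger_force: 0.0
tcp_pos: [0.582, -0.0839, 0.0185]
force: [0.3, 0.5, 0.3]
finger_force: 0.0
t 20.45 nt [ 0.5684 -0.1507] z 0.0185 yaw-psi deg -0.42 F [0.3 0.5 0.3] w 0.065
```

```bash
python3 -m pendant '[[[0.2,0,0,-0.4,0.7],[0.1,0,0,0,0.7]]]' |grep -E "tcp|force:"
python3 -m pendant '[[[0.1,0,0,0,0.7],[0.1,0,0,0,0.7]]]' |grep -E "tcp|force:"
python3 -m pendant '[[[0.1,0,0,0,0.7],[0.1,0,0,0,0.7]]]' |grep -E "tcp|force:"
python3 -c "
from h import *;st()"
```

```text
tcp_pos: [0.5844, -0.0838, 0.0184]
force: [0.4, -0.6, -0.2]
finger_force: 0.0
tcp_pos: [0.5866, -0.0835, 0.0185]
force: [-0.1, 0.3, 0.5]
finger_force: 0.0
tcp_pos: [0.5868, -0.0834, 0.0183]
force: [-5.3, -0.3, 3.8]
finger_force: 2.3
t 21.2 nt [ 0.5732 -0.1507] z 0.0183 yaw-psi deg -0.05 F [-5.3 -0.3  3.8] w 0.065
```

Contact came at n=0.573 and was stiff at once, so the pan is flush on the rail. Withdraw and hand in.

```bash
python3 -m pendant '[[[0.1,0,0,0,0.7],[-1,0,0,0,0.7],[-2,0,0,0,0.7],[-1,0,-4,0,0.7],[0,0,-5,0,0.7]]]' |grep -E "tcp|force:"
python3 -m pendant '[[[0,-4,-5,0,0.7],[-2,-5,-3,0,0.7],[-2,-5,0,0,0.7],[0,0,0,0,0.7],[0,0,0,0,0.7]]]' |grep -E "tcp|force:"
python3 -c "
from h import *;st()
from station import bot
f=bot.grab_frame('top');im=f['image']
cv2.imwrite('pics/fin.png',np.clip(cv2.resize(im[100:240,180:440,::-1],None,fx=3,fy=3,interpolation=cv2.INTER_CUBIC)*1.8,0,255))"
```

```text
tcp_pos: [0.5486, -0.0878, 0.1086]
force: [0.6, 0.1, 0.8]
finger_force: 0.0
tcp_pos: [0.4947, 0.0453, 0.1875]
force: [-0.1, 1.1, 0.2]
finger_force: 0.0
t 22.45 nt [ 0.4966 -0.0122] z 0.1875 yaw-psi deg -0.06 F [-0.1  1.1  0.2] w 0.065[ WARN:0@0.480] global loadsave.cpp:1063 imwrite_ Unsupported depth image for selected encoder is fallbacked to CV_8U.
```

View pics/fin.png

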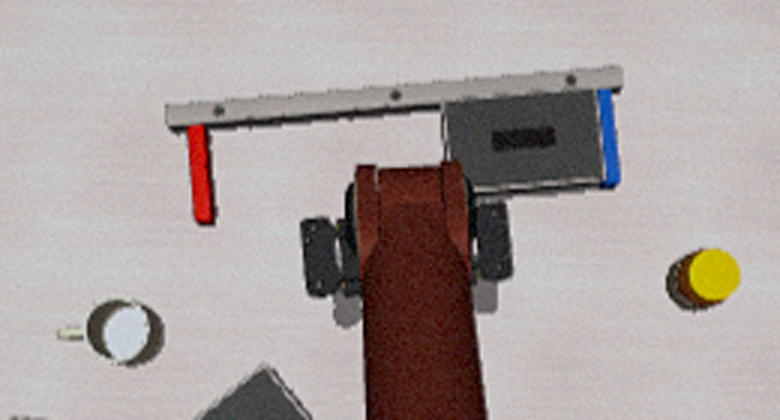

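The pan at (523,140) sits snug against the rail and the blue stop at (608,140). The mug and jar are where they were, and the hand is high and clear.

```bash
python3 -c "
from station import bot
print(bot.close_job())"
```

```text
the job is handed in; nothing more can be done
None
```

The pan was pushed flush to the rail, then sideways to the blue stop, and ended snug against both, with the mug and jar where they were and the hand clear; I handed the job in at about 22.5 s, and no verdict came back.

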